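# Unclip the water filter and lock it into the dispenser

### The arm

A 6-joint arm with a two-finger parallel gripper is mounted at the origin on a cart in front of the work surface, level with it; the furniture and walls round the work are solid. World frame = base frame: x ahead of the robot, y to its left, z up, the work surface at z = 0. Lengths are in m, angles in rad, forces in N, time in s.
With the tool pointing down it reaches from about 0.275 to 0.85 m from the base axis. Payload 5.2 kg.
Tool frame: the origin (TCP) lies between the finger pads, 19 mm behind the fingertips; this is the grasp point; z points along the fingers, y is the line along which they close (so a half turn about z gives the same grasp; the last joint's range is limited). The gripper opens to 85 mm and grips with 20 to 120 N. Pads are 22 mm wide; open, the fingers measure 114 mm over their backs; the gripper's body (76 mm by 85 mm) begins 54 mm behind the grasp point. The pads swing forward as they close: fully open they stand 13 mm farther back than shut.
Start: joints at [-1.401, 0.259, 1.535, -0, 1.348, -0.203], TCP at [0.2, -0.512, 0.25] pointing down, gripper open.
Joint ranges: [-3.14, 3.14], [-0.91, 2.08], [0.19, 2.58], [-1.22, 4.36], [0.22, 2.71], [-3.12, 3.12]. Speed limits (rad/s): [2.57, 2.57, 3.14, 3.14, 3.14, 3.14].

### API

Orientations are given as a unit quaternion [x, y, z, w].
In Python, from plant import get_state, vision, close_job gives the robot as it stands.
- The arm moves only by the tool servo_tool, never from a script. Its argument "series" is a list of rows, each an object of numbers: "x", "y", "z": the shift along the tool's x, y, z in cm; "rx", "ry", "rz": the turn, a rotation vector about the tool's x, y, z in degrees; "fingers": the finger opening in cm, from 0 to 8.54. A call has 1 to 8 rows; each row is the pose to reach, as a shift and turn from the pose commanded when the call began, along the tool's axes at that moment; what a row does not reach only later rows make up. A row lasts 1/12 s, in which the tool goes at most 41.7 mm and 7.16 degrees, less where a joint would pass 70% of its speed; a pose out of reach is approached as far as the arm can. A call with a gripper value outside its range is refused whole. The fingers move at their own pace and stop on an object; "force" is the grip in N (left out, the last holds). Time passes only in rows, so rows that repeat a pose let the fingers close. It gives the time, the measured TCP pose, the force, the opening and the grip force at its end, in the units of the state.
- get_state(): the state, without advancing time (a new reading comes with each control period).
- vision.get_image(name): name is "scene" or "top" or "wrist"; returns (picture, depth): 420x560x3 uint8, red, green, blue; 420x560 float32, m along the optical axis (not along the pixel's ray), 0 where there is no reading.
- vision.camera_model(name): a dict with "fovy" (degrees; the focal length in pixels is half the picture's height over the tangent of half this angle, whatever the lens; pixels are square), "cx", "cy" (the principal point, pixels), "R" (3x3) and "t" (3): a world point X has camera coordinates R X + t. Camera axes: x right, y down, z forward; pixel columns grow to the right and rows downward; lengths in m; the calibration is good to about 2 mm. A picture is of the moment at which its call begins: read the wrist's pose just before it. camera_model takes no time and is no camera call; for the wrist camera it gives the pose at the moment of the call.
- close_job(): hands the job in; it is judged then, once.
The state is a dict: "t": time; "joint_positions": joint angles; "qd": joint speeds; "tau": joint torques, N m; "ee_pos": TCP position; "ee_rot": TCP orientation; "contact_force": force on the tool from outside, world axes, zero at the start; "moment": the same for the moment, N m; "gripper_width": finger opening in m; "grip_force": force on a finger pad.
Only numpy, scipy, OpenCV 4.12 (cv2) and the standard library are available. Lean on these libraries where they do the work, as an engineer would, in place of code of your own. Each camera call takes 0.05 s, during which the arm holds its last target. There are 200 camera calls.

### The job

Take the filter cartridge out of the round rinsing stand by pinching its two sprung side tabs together until it is free; do not yank it out while it is still caught. Set it in the empty socket of the oblong water dispenser, press it gently straight down against the springs until you feel that it is fully home, and let go so that both tabs spring out and lock it in. Never use more than about 25 N on the cartridge against either socket, and leave the shaker, the tin and the glass dish where they are.

Things in the scene. Friction and masses are not known exactly. Their poses are not given: they have to be found in the camera images.
- cartridge: White filter cartridge, upright, 0.25 kg, 105 mm tall. Origin: centre of its underside; z up, y from right tab to left tab; same after a half turn. Foot, up to 24 mm: 44 mm (x) by 48 mm (y), chamfered below; then a neck 38 x 30 mm; fixed cap 42 x 40 mm from 94 to 105 mm up. A grey sprung tab stands along its +y and its -y side.
- cartridge_grip (a point): Point on the cartridge's axis between the ridged finger paddles of the two tabs, 78 mm above its underside; axes as the cartridge. Each paddle is 26 mm wide (x) and runs from 54 to 92 mm above the underside; their outer faces are 56 mm apart, 47 mm when pressed in. With the TCP here, tool straight down, the fingertips clear the socket's rim.
- tab_left (a joint): How far the +y tab is pressed in, straight toward the axis: 0 out, 0.0045 m at its stop. Spring: 4 N to start, 10 N at the stop; at the stops the cartridge is held firmly through its tabs.
- tab_right (a joint): The same for the tab on the cartridge's -y side.
- barb (a point): Flat top of the +y tab's barb, 36 mm above the underside, its tip 28 mm off the axis with the tab out (the -y tab has the same). It catches under the lip of a window in the socket's wall, 38 mm above the seat, and clears the lip when its tab is pressed in by 3.5 mm or more; while barbs are caught the cartridge cannot be lifted out.
- rinse_stand: Round white saucer, 152 mm across, 14 mm high, fixed to the worktop, with a socket in its middle in which the cartridge starts, clipped in. Origin: centre of its underside.
- stand_seat (a point): Point on the axis of the stand's socket, 18 mm above the worktop; axes as the stand. The clipped-in cartridge's origin stands 2 mm above it; the socket's hard floor lies 4 mm below it. A sprung pad pushes the cartridge up here with 6 N, so it can be pushed down a little, and rises once the tabs are pinched.
- dispenser: Oblong grey dispenser base, 170 mm (x) by 130 mm (y), fixed to the worktop; low blocks (top 61 mm up) before and behind its empty white socket, and a small steel spout at its -x end. Origin: centre of its underside. The cartridge goes in with its tabs toward the dispenser's +y and -y sides, either way round.
- dispenser_seat (a point): Nominal seat, on the socket's axis 27 mm above the worktop; axes as the dispenser. The socket is height-adjustable, very stiff, and its true seat lies up to 6 mm above or below this point: feel for it. The cartridge's origin must come to the true seat or up to 2 mm above it for the tabs to spring out under the lips; higher up it is not locked.
- dispenser_mouth (a point): Nominal centre of the socket's rim, 52 mm above the seat (true one up to 6 mm off, as the seat). Both sockets: inside 46 mm (x) by 50 mm (y), 1 mm play a side; the top 6 mm is a steep lead-in, 3.5 mm wider a side. Pushing up on the cartridge: a sprung pad, 3 N from 8 mm above the true seat to 6 N on it, and a rubber seal from 1 mm above, 7 N more per mm; hard 2 mm below it.
- shaker: Bystander: small shaker, 44 mm across, 90 mm tall, standing between the stand and the dispenser; leave it.
- tin: Bystander: small food tin, 57 mm across, 72 mm tall; leave it.
- dish: Bystander: small fluted glass dish, 69 mm across, 38 mm tall; leave it.
There are look-alikes about, which are no part of the job. What is shaped like the cartridge but purple or yellow is not meant.

How it is judged:
On the way, in this order (a step that is already met when the one before it is completed fails the run):
1. the cartridge is out of the stand, its underside more than 60 mm above the stand's seat (z of cartridge in the frame of stand_seat above 0.06 m), for 0.1 s.
2. the cartridge is home in the dispenser's socket with both tabs sprung out (x of cartridge in the frame of dispenser_seat between -0.004 and 0.004 m and y of cartridge in the frame of dispenser_seat between -0.004 and 0.004 m and z of cartridge in the frame of dispenser_seat between -0.0075 and 0.009 m and angle between cartridge's own z axis and vertical below 0.06 rad and value of joint each of tab_left, tab_right below 0.001 m), for 0.2 s.
At the end, for the whole second after the job is handed in: The cartridge stands at rest and upright in the dispenser's socket (axis within 4 mm of the seat, tilt under 0.06 rad), its underside within 7.5 mm below to 9 mm above the nominal seat, both tabs sprung out (less than 1 mm in), locked (all of step 2 and linear speed of cartridge below 0.02 m/s); the robot touches nothing.
It fails at once if the cartridge pulls or presses on the rinsing stand with more than 30 N (contact force between cartridge and rinse_stand above 30 N).
It fails at once if the cartridge pulls or presses on the dispenser with more than 30 N (contact force between cartridge and dispenser above 30 N).
It fails at once if the shaker is moved more than 20 mm (distance of shaker from where it was at the start of the episode above 0.02 m).
It fails at once if the tin is moved more than 20 mm (distance of tin from where it was at the start of the episode above 0.02 m).
It fails at once if the dish is moved more than 20 mm (distance of dish from where it was at the start of the episode above 0.02 m).
It also fails if it takes over 64 s, if anything falls off the work surface, if the arm or the gripper's body presses on something with over 40 N, if the wrist force passes 120 N, or if a joint passes its speed limit or range.

## Working session

There is one attempt and no reset: what is moved stays moved. The work goes in short steps, Python scripts to look and compute and a tool call to move; the robot and the scene stay as the last step left them, time stands still between calls to the robot, and variables do not carry over. Pictures are saved under pics/ and viewed, at most 10 in all, crops included, and the job is handed in when it is done.

Besides the shell and the picture viewer there is one more tool, called as a command line: name --argument value ..., lists and objects as JSON in quotes. servo_tool: Moves the arm, as the interface text tells. Its arguments: {"type":"object","properties":{"series":{"type":"array","items":{"type":"object","properties":{"x":{"type":"number"},"y":{"type":"number"},"z":{"type":"number"},"rx":{"type":"number"},"ry":{"type":"number"},"rz":{"type":"number"},"fingers":{"type":"number"}}}},"force":{"type":"number"}},"required":["series"]}

```bash
mkdir -p pics
cat > h.py <<'E'
import numpy as np, cv2, pickle
from plant import get_state, vision, close_job
def grab(n):
    m=vision.camera_model(n); im,d=vision.get_image(n); pickle.dump((m,im,d),open(f'{n}.pkl','wb')); return m,im,d
def load(n): return pickle.load(open(f'{n}.pkl','rb'))
def cloud(m,d):
    h,w=d.shape; f=h/2/np.tan(np.radians(m['fovy'])/2); v,u=np.mgrid[:h,:w]
    P=np.stack([(u-m['cx'])/f*d,(v-m['cy'])/f*d,d],-1); R=np.array(m['R']); t=np.array(m['t'])
    X=(P-t)@R; X[d==0]=np.nan; return X
def ray(m,u,v,z):
    f=210/np.tan(np.radians(m['fovy'])/2); R=np.array(m['R']); t=np.array(m['t'])
    c=-R.T@t; r=R.T@np.array([(u-m['cx'])/f,(v-m['cy'])/f,1]); return c+r*(z-c[2])/r[2]
E
python3 - <<'E'
from h import *
ims=[]
for n in ('top','scene'):
    m,im,d=grab(n); cv2.imwrite(f'pics/{n}0.png',im[...,::-1]); print(n,m)
s=get_state(); print(s)
E
```

```text
top {'fovy': 52.17292732871141, 'cx': 278.0201836715299, 'cy': 218.88771656983434, 'R': array([[-0.01978185, -0.99963476,  0.01841259],
       [-0.99752234,  0.01848979, -0.06787723],
       [ 0.06751199, -0.0197097 , -0.99752376]]), 't': array([0.15576369, 0.4856454 , 0.99518492])}
scene {'fovy': 49.64072343055729, 'cx': 279.6030098692398, 'cy': 209.72147666707747, 'R': array([[-0.53337642, -0.84577777, -0.0130213 ],
       [-0.45076738,  0.29722791, -0.84170324],
       [ 0.71576418, -0.44307508, -0.53978339]]), 't': array([0.40974863, 0.240544  , 0.83109193])}
{'t': 0.1, 'joint_positions': array([-1.40080983e+00,  2.59252071e-01,  1.53596846e+00,  3.87314165e-05,
        1.34800292e+00, -2.02795501e-01]), 'qd': array([-2.58834103e-03, -1.86419781e-03, -3.29739339e-03,  2.36111400e-04,
        9.72386488e-04, -5.06262185e-05]), 'tau': array([ 3.14681747e-03, -4.46971643e+01, -2.91246647e+01, -2.06369018e-04,
        6.44761181e-03,  3.24546261e-05]), 'ee_pos': array([ 0.20027461, -0.51176849,  0.2492696 ]), 'ee_rot': array([ 9.82679899e-01,  1.85309338e-01,  3.22566658e-05, -8.14980862e-04]), 'contact_force': array([-0.46507614,  0.04790743,  0.50263192]), 'moment': array([-0.02885871,  0.02990757, -0.03709161]), 'grip_force': 0.0, 'gripper_width': 0.08552005291234203}
```

View pics/top0.png

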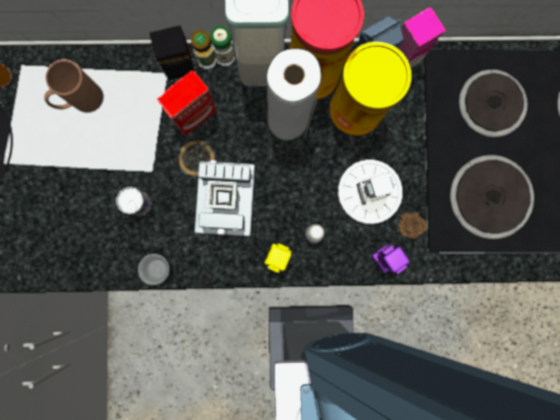

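View pics/scene0.png

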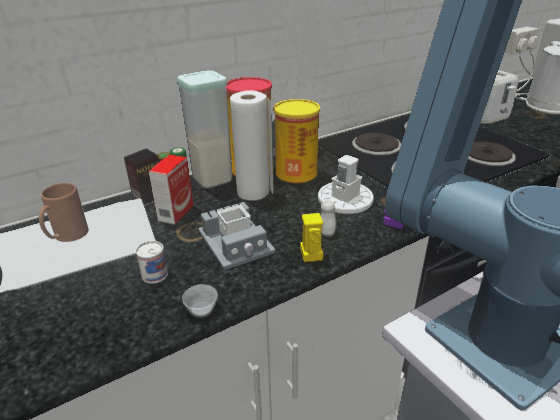

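The top view shows three cartridge-shaped things: a white one in the round saucer at (375,190), a yellow one at (278,258) and a purple one at (391,260). The white one in the saucer is the target. The dispenser is at (224,199), the shaker (315,233), the tin (132,201) and the dish (153,269). The next step is a close crop to check the choice and measure it.

Run:
```python
from h import *
m,im,d=load('top'); X=cloud(m,d)
a=im[140:250,180:420]; cv2.imwrite('pics/c1.png',cv2.resize(a,None,fx=3.3,fy=3.3,interpolation=cv2.INTER_CUBIC)[...,::-1])
m2,im2,d2=load('scene'); X2=cloud(m2,d2)
# disc/dispenser from each camera by region and height
def box(X,x0,x1,y0,y1,z0,z1):
    s=(X[...,0]>x0)&(X[...,0]<x1)&(X[...,1]>y0)&(X[...,1]<y1)&(X[...,2]>z0)&(X[...,2]<z1); return X[s]
for n,u,v in (('stand',370,191),('disp',224,199),('shaker',315,233)): print(n,ray(m,u,v,.014),X[v,u])
c=ray(m,370,191,.014); e=ray(m,224,199,.06)
for nm,XX in (('top',X),('scene',X2)):
  for z0,z1 in ((.007,.022),(.025,.06),(.06,.1),(.1,.12),(.115,.14)):
    p=box(XX,c[0]-.1,c[0]+.1,c[1]-.1,c[1]+.1,z0,z1)
    if len(p)>15:
      r=cv2.minAreaRect((p[:,:2]*1000).astype(np.float32)); print(nm,'stand',z0,len(p),np.median(p[:,2]).round(4),np.round(r[0],1),np.round(r[1],1),round(r[2],1))
  for z0,z1 in ((.005,.03),(.05,.07),(.07,.095)):
    p=box(XX,e[0]-.11,e[0]+.11,e[1]-.085,e[1]+.085,z0,z1)
    if len(p)>15:
      r=cv2.minAreaRect((p[:,:2]*1000).astype(np.float32)); print(nm,'disp',z0,len(p),np.median(p[:,2]).round(4),np.round(r[0],1),np.round(r[1],1),round(r[2],1))
```

```text
stand [ 0.55100969 -0.07361174  0.014     ] [ 0.53839442 -0.05044646  0.11139178]
disp [0.53800587 0.27295481 0.014     ] [0.53490619 0.2701464  0.04057451]
shaker [0.45367444 0.05993303 0.014     ] [0.45125901 0.06764269 0.08709189]
top stand 0.007 2280 0.0147 [551.5 -73.1] [148.1 148.8] 88.7
top stand 0.025 156 0.0432 [550.9 -72.7] [53.2 55.8] 16.1
top stand 0.06 238 0.0694 [551.6 -74.5] [57.4 61.7] 15.5
top stand 0.1 96 0.1116 [551.2 -74. ] [41.4 56.8] 12.3
top stand 0.115 369 0.1244 [550.5 -71.1] [42.1 45.4] 15.2
top disp 0.005 1587 0.014 [531.5 266.7] [161.7 194.1] 88.6
top disp 0.05 1531 0.0608 [536.6 271.8] [116. 156.] 85.2
top disp 0.07 273 0.0827 [541.5 271.4] [61.5 57.8] 85.6
scene stand 0.007 883 0.0154 [542.4 -68.1] [149. 138.] 45.7
scene stand 0.025 322 0.0425 [547.2 -73.6] [57.9 62.6] 17.5
scene stand 0.06 346 0.0717 [548.  -72.8] [58.3 64.5] 15.9
scene stand 0.1 138 0.11 [538.2 -70.9] [59.  31.6] 71.3
scene stand 0.115 157 0.1248 [546.8 -73.1] [41.5 40.4] 17.0
scene disp 0.005 1123 0.0148 [536.7 271.5] [132.1 173.1] 85.2
scene disp 0.05 1148 0.0607 [531.1 273.6] [116.3 160.4] 84.5
scene disp 0.07 358 0.0793 [537.3 271.7] [62.6 61.3] 82.8
```

View pics/c1.png

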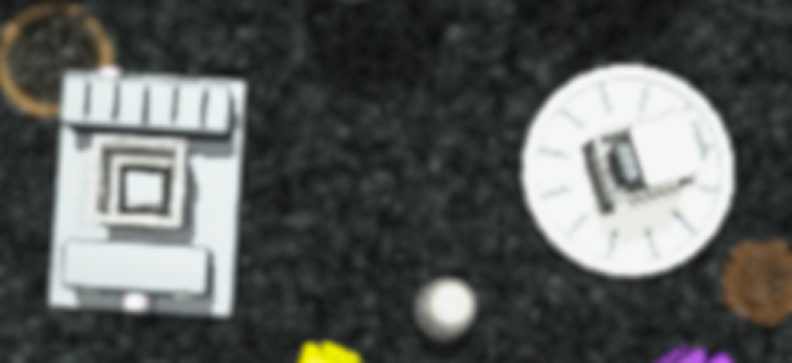

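The crop shows the white cartridge upright in the saucer (crop ~(645,160)). Its grey tab faces image-left, so the tabs lie along world y turned about 15°. The dispenser's x axis is about -5°. I'll move above the stand.

servo_tool --series '[{"x": 3.5, "y": -2}, {"x": 7, "y": -4}, {"x": 10.5, "y": -6}, {"x": 14, "y": -8}, {"x": 17.5, "y": -10}, {"x": 21, "y": -12}, {"x": 24.3, "y": -14}, {"x": 24.3, "y": -14}]'

```text
invalid input
```

servo_tool --series '[{"x": 3.5, "y": -2}, {"x": 7, "y": -4}, {"x": 10.5, "y": -6, "rz": 2}, {"x": 14, "y": -8, "rz": 4}, {"x": 17.5, "y": -10, "rz": 6}, {"x": 20, "y": -12, "rz": 6}, {"x": 20, "y": -14, "rz": 6}, {"x": 20, "y": -14, "rz": 6}]'

```text
invalid input
```

Run:
```python
from h import *
from scipy.spatial.transform import Rotation as Ro
s=get_state(); T=Ro.from_quat(s['ee_rot']).as_matrix(); print(s['t'],s['ee_pos'],T.round(3).tolist(),s['contact_force'])
m,im,d=grab('wrist'); cv2.imwrite('pics/w1.png',im[...,::-1]); X=cloud(m,d)
print(-np.array(m['R']).T@m['t'])
def box(X,x0,x1,y0,y1,z0,z1):
    q=(X[...,0]>x0)&(X[...,0]<x1)&(X[...,1]>y0)&(X[...,1]<y1)&(X[...,2]>z0)&(X[...,2]<z1); return X[q]
for z0,z1 in ((.007,.022),(.06,.068),(.068,.085),(.085,.105),(.105,.115),(.12,.13)):
    p=box(X,.45,.65,-.17,.03,z0,z1)
    if len(p)>15:
      r=cv2.minAreaRect((p[:,:2]*1000).astype(np.float32)); print(z0,len(p),np.median(p[:,2]).round(4),np.round(r[0],1),np.round(r[1],1),round(r[2],1))
```

```text
0.1 [ 0.20027461 -0.51176849  0.2492696 ] [[0.931, 0.364, -0.0], [0.364, -0.931, 0.002], [0.0, -0.002, -1.0]] [-0.46507614  0.04790743  0.50263192]
[ 0.26781882 -0.48432746  0.37306545]
```

View pics/w1.png

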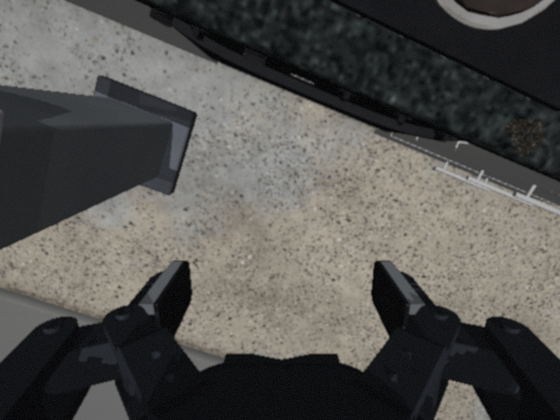

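The wrist view only shows the floor, because the moves were refused and the arm has not moved. I'll resend one with every field filled in.

servo_tool --series '[{"x": 3.5, "y": -2, "z": 0, "rx": 0, "ry": 0, "rz": 0, "fingers": 8.5}, {"x": 7, "y": -4, "z": 0, "rx": 0, "ry": 0, "rz": 0, "fingers": 8.5}, {"x": 10.5, "y": -6, "z": 0, "rx": 0, "ry": 0, "rz": 0, "fingers": 8.5}, {"x": 14, "y": -8, "z": 0, "rx": 0, "ry": 0, "rz": 0, "fingers": 8.5}, {"x": 17.5, "y": -10, "z": 0, "rx": 0, "ry": 0, "rz": 0, "fingers": 8.5}, {"x": 21, "y": -12, "z": 0, "rx": 0, "ry": 0, "rz": 0, "fingers": 8.5}, {"x": 24.3, "y": -14, "z": 0, "rx": 0, "ry": 0, "rz": 0, "fingers": 8.5}, {"x": 24.3, "y": -14, "z": 0, "rx": 0, "ry": 0, "rz": 0, "fingers": 8.5}]' --force 20

```text
t: 0.82
ee_pos: [0.3786, -0.2876, 0.2499]
ee_rot: [0.982, 0.188, 0.001, -0.001]
contact_force: [0.1, -0.1, 0.6]
gripper_width: 0.0854
grip_force: 0.0
```

servo_tool --series '[{"x": 3.5, "y": -2, "rz": 0, "fingers": 8.5}, {"x": 7, "y": -4, "rz": 0, "fingers": 8.5}, {"x": 10.5, "y": -6, "rz": 2, "fingers": 8.5}, {"x": 14, "y": -8, "rz": 4, "fingers": 8.5}, {"x": 17, "y": -10, "rz": 6, "fingers": 8.5}, {"x": 19, "y": -12, "rz": 6, "fingers": 8.5}, {"x": 19, "y": -13.8, "rz": 6, "fingers": 8.5}, {"x": 19, "y": -13.8, "rz": 6, "fingers": 8.5}]'

```text
invalid input
```

```bash
cat >> h.py <<'E'
from scipy.spatial.transform import Rotation as Ro
def box(X,x0,x1,y0,y1,z0,z1):
    q=(X[...,0]>x0)&(X[...,0]<x1)&(X[...,1]>y0)&(X[...,1]<y1)&(X[...,2]>z0)&(X[...,2]<z1); return X[q]
def rects(X,c,r,zs):
    for z0,z1 in zs:
        p=box(X,c[0]-r,c[0]+r,c[1]-r,c[1]+r,z0,z1)
        if len(p)>15:
            q=cv2.minAreaRect((p[:,:2]*1000).astype(np.float32)); print(z0,len(p),np.median(p[:,2]).round(4),np.round(q[0],1),np.round(q[1],1),round(q[2],1))
def st():
    s=get_state(); T=Ro.from_quat(s['ee_rot']).as_matrix(); print(s['t'],s['ee_pos'].round(4),'yaw x',np.degrees(np.arctan2(T[1,0],T[0,0])).round(2),'zax',T[:,2].round(4),s['contact_force'].round(1)); return s,T
E
python3 - <<'E'
from h import *
st()
m,im,d=grab('wrist'); cv2.imwrite('pics/w2.png',im[...,::-1]); X=cloud(m,d)
rects(X,(.55,-.073),.1,((.007,.022),(.06,.068),(.068,.09),(.09,.108),(.108,.116),(.12,.13)))
E
```

```text
0.8167 [ 0.3786 -0.2876  0.2499] yaw x 21.69 zax [ 0.0015  0.0031 -1.    ] [ 0.1 -0.1  0.6]
0.007 2404 0.0144 [492.7 -97.1] [ 26.7 113.8] 22.1
```

View pics/w2.png

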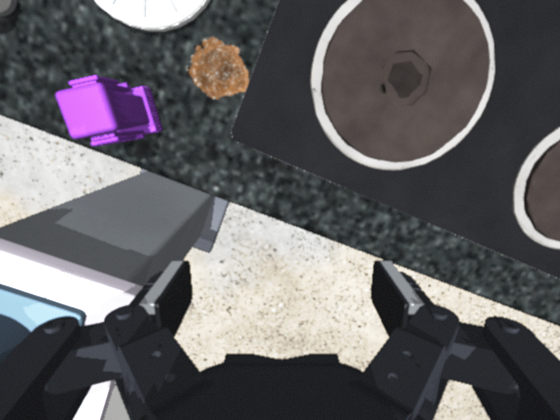

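The move was refused again, so every row needs all its fields. The picture shows only the purple look-alike at (100,110) and the saucer's edge at (150,5).

servo_tool --series '[{"x": 3.5, "y": -2, "z": 0, "rx": 0, "ry": 0, "rz": 0, "fingers": 8.5}, {"x": 7, "y": -4, "z": 0, "rx": 0, "ry": 0, "rz": 0, "fingers": 8.5}, {"x": 10.5, "y": -6, "z": 0, "rx": 0, "ry": 0, "rz": 2, "fingers": 8.5}, {"x": 14, "y": -8, "z": 0, "rx": 0, "ry": 0, "rz": 4, "fingers": 8.5}, {"x": 17, "y": -10, "z": 0, "rx": 0, "ry": 0, "rz": 6, "fingers": 8.5}, {"x": 19, "y": -12, "z": 0, "rx": 0, "ry": 0, "rz": 6, "fingers": 8.5}, {"x": 19, "y": -13.8, "z": 0, "rx": 0, "ry": 0, "rz": 6, "fingers": 8.5}, {"x": 19, "y": -13.8, "z": 0, "rx": 0, "ry": 0, "rz": 6, "fingers": 8.5}]' --force 20

```text
t: 1.53
ee_pos: [0.5017, -0.0935, 0.2494]
ee_rot: [0.991, 0.135, -0.001, -0.001]
contact_force: [0.4, -0.4, -1.0]
gripper_width: 0.0849
grip_force: 0.0
```

Run:
```python
from h import *
st()
m,im,d=grab('wrist'); cv2.imwrite('pics/w3.png',im[...,::-1]); X=cloud(m,d)
rects(X,(.55,-.073),.1,((.007,.022),(.06,.068),(.068,.09),(.09,.108),(.108,.116),(.12,.13)))
```

```text
1.5333 [ 0.5017 -0.0935  0.2494] yaw x 15.51 zax [-0.0019  0.0015 -1.    ] [ 0.4 -0.4 -1. ]
0.007 10098 0.0142 [550.8 -73.2] [150.4 150.4] 59.9
0.06 284 0.0664 [550.9 -73.3] [56.1 60.9] 15.7
0.068 413 0.0691 [550.3 -73.2] [57.  61.3] 15.6
0.09 18 0.0996 [551.1 -72.3] [24.2 51.5] 15.6
0.108 501 0.1117 [550.4 -73. ] [25.5 56.1] 16.4
0.12 2576 0.1246 [550.4 -72.9] [41.8 39.6] 16.5
```

View pics/w3.png

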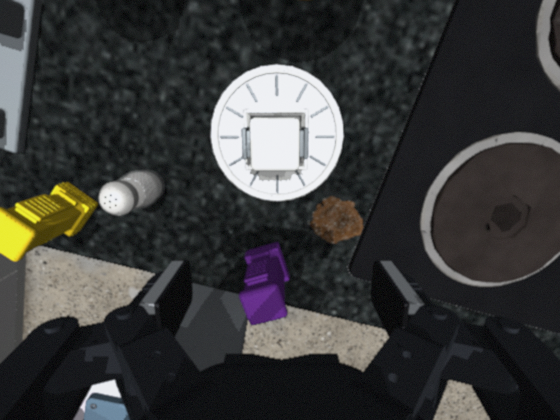

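The view confirms the white cartridge, cap at (275,143), with grey tabs at (246,143) and (304,143). The measured axis is (0.5505, -0.0730), yaw is 16°, the cap top is at 0.125 and the paddle tops are at 0.112, all as expected. I'll approach now.

servo_tool --series '[{"x": 3, "y": -0.4, "z": 0, "rx": 0, "ry": 0, "rz": -0.5, "fingers": 7.6}, {"x": 5.3, "y": -0.7, "z": 2, "rx": 0, "ry": 0, "rz": -0.5, "fingers": 7.6}, {"x": 5.3, "y": -0.7, "z": 5, "rx": 0, "ry": 0, "rz": -0.5, "fingers": 7.6}, {"x": 5.3, "y": -0.7, "z": 8, "rx": 0, "ry": 0, "rz": -0.5, "fingers": 7.6}, {"x": 5.3, "y": -0.7, "z": 9.5, "rx": 0, "ry": 0, "rz": -0.5, "fingers": 7.6}, {"x": 5.3, "y": -0.7, "z": 9.5, "rx": 0, "ry": 0, "rz": -0.5, "fingers": 7.6}, {"x": 5.3, "y": -0.7, "z": 9.5, "rx": 0, "ry": 0, "rz": -0.5, "fingers": 7.6}]' --force 20

```text
t: 2.17
ee_pos: [0.5512, -0.0765, 0.1544]
ee_rot: [0.991, 0.137, -0.001, -0.0]
contact_force: [0.3, 0.4, 0.8]
gripper_width: 0.0757
grip_force: 0.0
```

```bash
python3 -c "
from h import *
s,T=st(); print((T.T@(np.array([.5505,-.0730,.098])-s['ee_pos'])*100).round(2))"
```

```text
2.1667 [ 0.5512 -0.0765  0.1544] yaw x 15.75 zax [-1.8e-03  1.0e-04 -1.0e+00] [0.3 0.4 0.8]
[ 0.04 -0.35  5.64]
```

servo_tool --series '[{"x": 0, "y": -0.3, "z": 0, "rx": 0, "ry": 0, "rz": -0.3, "fingers": 7.6}, {"x": 0, "y": -0.3, "z": 1.5, "rx": 0, "ry": 0, "rz": -0.3, "fingers": 7.6}, {"x": 0, "y": -0.3, "z": 3, "rx": 0, "ry": 0, "rz": -0.3, "fingers": 7.4}, {"x": 0, "y": -0.3, "z": 4.5, "rx": 0, "ry": 0, "rz": -0.3, "fingers": 7.2}, {"x": 0, "y": -0.3, "z": 5.6, "rx": 0, "ry": 0, "rz": -0.3, "fingers": 7}, {"x": 0, "y": -0.3, "z": 5.6, "rx": 0, "ry": 0, "rz": -0.3, "fingers": 7}, {"x": 0, "y": -0.3, "z": 5.6, "rx": 0, "ry": 0, "rz": -0.3, "fingers": 7}]' --force 20

```text
t: 2.75
ee_pos: [0.5511, -0.0722, 0.0997]
ee_rot: [0.99, 0.14, 0.0, 0.0]
contact_force: [0.3, -0.3, 0.1]
gripper_width: 0.07
grip_force: 0.0
```

```bash
python3 -c "
from h import *
s,T=st(); print((T.T@(np.array([.5505,-.0730,.098])-s['ee_pos'])*100).round(2))
m,im,d=grab('wrist'); X=cloud(m,d); rects(X,(.55,-.073),.1,((.108,.116),(.12,.13))); cv2.imwrite('pics/w4.png',im[...,::-1])
s,T=st()"
```

```text
2.75 [ 0.5511 -0.0722  0.0997] yaw x 16.15 zax [ 7.e-04 -3.e-04 -1.e+00] [ 0.3 -0.3  0.1]
[-0.08  0.06  0.17]
0.108 3028 0.1116 [553.3 -70.4] [33.2 97.8] 16.1
0.12 10294 0.1247 [551.8 -68. ] [38.5 99.5] 14.1
2.8 [ 0.5515 -0.0723  0.1002] yaw x 16.16 zax [ 1.8e-03 -6.0e-04 -1.0e+00] [ 0.5  0.2 -0.5]
```

servo_tool --series '[{"x": 0, "y": 0.05, "z": 0.15, "rx": 0, "ry": 0, "rz": 0, "fingers": 6.2}, {"x": 0, "y": 0.05, "z": 0.15, "rx": 0, "ry": 0, "rz": 0, "fingers": 5.8}, {"x": 0, "y": 0.05, "z": 0.15, "rx": 0, "ry": 0, "rz": 0, "fingers": 5.4}, {"x": 0, "y": 0.05, "z": 0.15, "rx": 0, "ry": 0, "rz": 0, "fingers": 5}, {"x": 0, "y": 0.05, "z": 0.15, "rx": 0, "ry": 0, "rz": 0, "fingers": 4.4}, {"x": 0, "y": 0.05, "z": 0.15, "rx": 0, "ry": 0, "rz": 0, "fingers": 4}, {"x": 0, "y": 0.05, "z": 0.15, "rx": 0, "ry": 0, "rz": 0, "fingers": 4}, {"x": 0, "y": 0.05, "z": 0.15, "rx": 0, "ry": 0, "rz": 0, "fingers": 4}]' --force 30

```text
t: 3.47
ee_pos: [0.5516, -0.0728, 0.098]
ee_rot: [0.99, 0.141, 0.001, 0.0]
contact_force: [2.1, -1.5, 3.5]
gripper_width: 0.0432
grip_force: 32.1
```

Run:
```python
from h import *
print(get_state()['gripper_width'])
m,im,d=grab('wrist'); m2,i2,d2=grab('scene')
a=cv2.resize(im[200:420,100:460],(560,342)); f=cv2.resize(i2[140:225,300:400],(400,340),interpolation=cv2.INTER_CUBIC)
o=np.zeros((342,800,3),np.uint8); o[:,:480]=cv2.resize(a,(480,342)); o[:340,480:]=f[:,:320]; cv2.imwrite('pics/g1.png',o[...,::-1]); st()
```

```text
0.04319695703277096
3.5667 [ 0.5515 -0.0728  0.0979] yaw x 16.16 zax [ 1.4e-03 -7.0e-04 -1.0e+00] [ 2.4 -2.6  3.4]
```

View pics/g1.png

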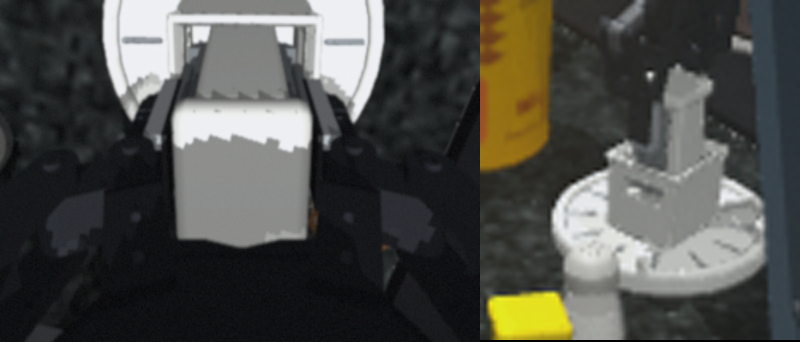

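The crop shows both fingers on the paddles (crop (150,110) and (325,110)), under the cap, with the socket window empty. I'll do a small test lift and watch the force.

servo_tool --series '[{"x": 0, "y": 0, "z": -0.05, "rx": 0, "ry": 0, "rz": 0, "fingers": 4}, {"x": 0, "y": 0, "z": -0.1, "rx": 0, "ry": 0, "rz": 0, "fingers": 4}, {"x": 0, "y": 0, "z": -0.15, "rx": 0, "ry": 0, "rz": 0, "fingers": 4}, {"x": 0, "y": 0, "z": -0.2, "rx": 0, "ry": 0, "rz": 0, "fingers": 4}]' --force 30

```text
t: 3.9
ee_pos: [0.5511, -0.0725, 0.0996]
ee_rot: [0.99, 0.141, 0.0, 0.0]
contact_force: [1.2, -2.3, 2.2]
gripper_width: 0.0433
grip_force: 31.9
```

Free: there is no downward pull. I'll keep lifting.

servo_tool --series '[{"x": 0, "y": 0, "z": -0.2, "rx": 0, "ry": 0, "rz": 0, "fingers": 4}, {"x": 0, "y": 0, "z": -0.4, "rx": 0, "ry": 0, "rz": 0, "fingers": 4}, {"x": 0, "y": 0, "z": -0.7, "rx": 0, "ry": 0, "rz": 0, "fingers": 4}, {"x": 0, "y": 0, "z": -1, "rx": 0, "ry": 0, "rz": 0, "fingers": 4}]' --force 40

```text
t: 4.23
ee_pos: [0.5505, -0.0725, 0.1091]
ee_rot: [0.99, 0.14, -0.001, -0.0]
contact_force: [3.3, -4.9, -6.0]
gripper_width: 0.0424
grip_force: 41.3
```

servo_tool --series '[{"x": 0, "y": 0, "z": -1, "rx": 0, "ry": 0, "rz": 0, "fingers": 4}, {"x": 0, "y": 0, "z": -2, "rx": 0, "ry": 0, "rz": 0, "fingers": 4}, {"x": 0, "y": 0, "z": -3, "rx": 0, "ry": 0, "rz": 0, "fingers": 4}, {"x": 0, "y": 0, "z": -4.5, "rx": 0, "ry": 0, "rz": 0, "fingers": 4}, {"x": 0, "y": 0, "z": -6.5, "rx": 0, "ry": 0, "rz": 0, "fingers": 4}, {"x": 0, "y": 0, "z": -9, "rx": 0, "ry": 0, "rz": 0, "fingers": 4}, {"x": 0, "y": 0, "z": -12, "rx": 0, "ry": 0, "rz": 0, "fingers": 4}, {"x": 0, "y": 0, "z": -12, "rx": 0, "ry": 0, "rz": 0, "fingers": 4}]' --force 40

```text
t: 4.9
ee_pos: [0.5519, -0.072, 0.2342]
ee_rot: [0.99, 0.141, 0.002, 0.001]
contact_force: [1.5, 0.4, -1.9]
gripper_width: 0.0418
grip_force: 44.9
```

servo_tool --series '[{"x": 0.1, "y": -4, "z": 0, "rx": 0, "ry": 0, "rz": 3, "fingers": 4}, {"x": 0.2, "y": -8, "z": 0, "rx": 0, "ry": 0, "rz": 6, "fingers": 4}, {"x": 0.3, "y": -12, "z": 0, "rx": 0, "ry": 0, "rz": 9, "fingers": 4}, {"x": 0.4, "y": -16, "z": 0, "rx": 0, "ry": 0, "rz": 12, "fingers": 4}, {"x": 0.5, "y": -20, "z": 0, "rx": 0, "ry": 0, "rz": 15, "fingers": 4}, {"x": 0.6, "y": -24, "z": 0, "rx": 0, "ry": 0, "rz": 18, "fingers": 4}, {"x": 0.7, "y": -28, "z": 0, "rx": 0, "ry": 0, "rz": 21, "fingers": 4}, {"x": 0.8, "y": -32, "z": 0, "rx": 0, "ry": 0, "rz": 21, "fingers": 4}]' --force 40

```text
t: 5.57
ee_pos: [0.4663, 0.2389, 0.2278]
ee_rot: [0.999, -0.044, -0.003, 0.0]
contact_force: [0.9, -0.8, -2.6]
gripper_width: 0.0416
grip_force: 44.8
```

servo_tool --series '[{"x": 0, "y": 0, "z": 0, "rx": 0, "ry": 0, "rz": 0, "fingers": 4}, {"x": 0, "y": 0, "z": 0, "rx": 0, "ry": 0, "rz": 0, "fingers": 4}]' --force 40

```text
t: 5.73
ee_pos: [0.4665, 0.2392, 0.2278]
ee_rot: [0.999, -0.04, -0.003, 0.0]
contact_force: [0.3, -0.7, -3.1]
gripper_width: 0.0415
grip_force: 44.8
```

Run:
```python
from h import *
s,T=st()
m,im,d=grab('wrist'); X=cloud(m,d); cv2.imwrite('pics/w5.png',im[...,::-1])
rects(X,(.5365,.2715),.11,((.005,.02),(.057,.064),(.066,.074),(.074,.077),(.077,.08),(.08,.083),(.083,.087),(.066,.09)))
m,im,d=grab('top'); rects(cloud(m,d),(.5365,.2715),.1,((.05,.066),(.068,.09)))
s,T=st()
```

```text
5.7333 [0.4665 0.2392 0.2278] yaw x -4.54 zax [-5.3e-03 -7.0e-04 -1.0e+00] [ 0.3 -0.7 -3.1]
0.005 5320 0.0137 [528.  246.1] [184.8 188.8] 85.4
0.057 9372 0.0607 [540.4 272.8] [115.7 144.6] 85.4
0.066 152 0.0723 [540.  273.3] [49.7 46.3] 85.6
0.074 71 0.0752 [540.4 273.1] [51.1 46.5] 85.4
0.077 340 0.0787 [539.9 272.8] [53.4 49.8] 85.8
0.08 744 0.082 [540.1 272.9] [61.6 58.1] 85.4
0.083 844 0.0838 [539.7 272.7] [61.2 57. ] 85.5
0.066 2151 0.0824 [540.1 272.9] [61.6 58.1] 85.4
5.8333 [0.4682 0.2369 0.2283] yaw x -4.77 zax [-0.0035 -0.0011 -1.    ] [-0.6 -0.1 -3.1]
```

View pics/w5.png

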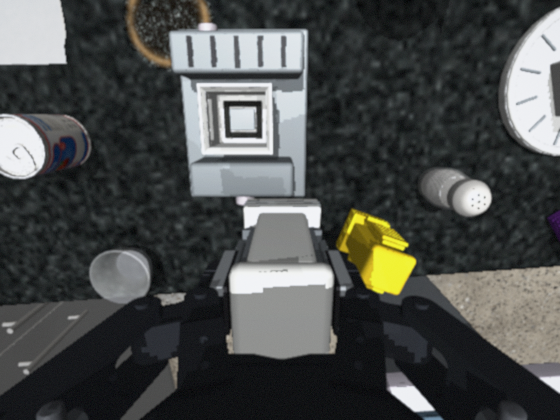

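The picture shows the empty socket at (240,118), the held cartridge's cap at (282,300), the shaker, tin and dish undisturbed, and the yellow look-alike off to the right. The socket is centred at (0.5400, 0.2729), yaw -4.6°, with its rim at about 0.083. Next I'll measure how the cartridge sits in the hand.

Run:
```python
from h import *
m,im,d=load('wrist'); X=cloud(m,d)
ee=np.array([.4665,.2390,.2280]); y=np.radians(-4.6); T=np.array([[np.cos(y),np.sin(y),0],[np.sin(y),-np.cos(y),0],[0,0,-1]])
L=((X-ee)@T)*1000  # tool frame mm
k=(np.abs(L[...,1])<32)&(np.abs(L[...,0])<32)&(L[...,2]<-18)&(im.min(-1)>90)
p=L[k]; print(len(p)); 
for z in np.arange(-32,-14,2):
    q=p[(p[:,2]>=z)&(p[:,2]<z+2)]
    if len(q)>20: print(z,len(q),np.percentile(q[:,:2],[1,50,99],axis=0).round(1).tolist(),np.median(q[:,2]).round(1))
# foot front edge
k=(np.abs(L[...,1])<32)&(np.abs(L[...,0])<35)&(L[...,2]>45)&(L[...,2]<82); p=L[k]
for z in range(45,82,4):
    q=p[(p[:,2]>=z)&(p[:,2]<z+4)]
    if len(q)>20: print(z,len(q),np.percentile(q[:,:2],[1,50,99],axis=0).round(1).tolist())
q=p[(p[:,2]>50)&(p[:,2]<58)]; print(cv2.minAreaRect(q[:,:2].astype(np.float32)))
```

```text
9151
-26 41 [[-16.3, -15.9], [2.1, 2.4], [15.7, 14.4]] -24.2
-24 6558 [[-18.0, -19.1], [0.6, -1.2], [17.5, 16.3]] -22.7
-22 1903 [[-18.5, -24.4], [10.1, -3.6], [19.2, 21.9]] -21.5
-20 512 [[-16.2, -25.7], [18.4, -3.9], [19.6, 22.3]] -19.2
45 269 [[1.5, -24.1], [8.8, -1.0], [17.3, 22.2]]
49 131 [[8.6, -22.1], [16.8, -0.4], [17.4, 21.1]]
53 101 [[8.5, -20.7], [16.9, -0.4], [17.9, 21.3]]
57 897 [[6.7, -24.7], [16.9, -1.6], [20.2, 22.7]]
61 161 [[18.7, -25.1], [20.0, -1.6], [20.5, 23.1]]
65 102 [[19.6, -24.6], [20.0, 0.7], [20.5, 22.4]]
69 109 [[19.4, -25.0], [20.0, -1.6], [20.3, 23.1]]
73 104 [[19.6, -23.8], [19.8, 0.8], [20.2, 22.4]]
((13.421338081359863, -0.8668251037597656), (47.07557678222656, 12.656785011291504), 89.91431427001953)
```

servo_tool --series '[{"x": 2.5, "y": -1.5, "z": 0, "rx": 0, "ry": 0, "rz": 0, "fingers": 4}, {"x": 5, "y": -3, "z": 0, "rx": 0, "ry": 0, "rz": 0, "fingers": 4}, {"x": 7.3, "y": -3.9, "z": 0, "rx": 0, "ry": 0, "rz": 0, "fingers": 4}, {"x": 7.3, "y": -3.9, "z": 1.5, "rx": 0, "ry": 0, "rz": 0, "fingers": 4}, {"x": 7.3, "y": -3.9, "z": 3, "rx": 0, "ry": 0, "rz": 0, "fingers": 4}, {"x": 7.3, "y": -3.9, "z": 4.3, "rx": 0, "ry": 0, "rz": 0, "fingers": 4}, {"x": 7.3, "y": -3.9, "z": 4.8, "rx": 0, "ry": 0, "rz": 0, "fingers": 4}, {"x": 7.3, "y": -3.9, "z": 4.8, "rx": 0, "ry": 0, "rz": 0, "fingers": 4}]' --force 40

```text
t: 6.5
ee_pos: [0.5448, 0.2679, 0.1793]
ee_rot: [0.999, -0.043, -0.002, 0.001]
contact_force: [0.8, 0.0, -3.5]
gripper_width: 0.0417
grip_force: 44.9
```

```bash
cat > w.py <<'E'
from h import *
s,T=st()
m,im,d=grab('wrist'); X=cloud(m,d); cv2.imwrite('pics/w6.png',im[...,::-1])
L=((X-s['ee_pos'])@T)*1000
def bands(k,zs):
    for z0,z1 in zs:
        q=L[k&(L[...,2]>=z0)&(L[...,2]<z1)]
        if len(q)>15: print(z0,len(q),np.percentile(q[:,:2],[2,50,98],axis=0).round(1).tolist(),np.median(q[:,2]).round(1))
k=(np.abs(L[...,1])<34)&(L[...,0]>-35)&(L[...,0]<38)
bands(k,[(-30,-18)]+[(z,z+3) for z in range(51,103,3)])
for nm,k2 in (('rim',(np.abs(L[...,1])<40)&(L[...,0]>-35)&(L[...,0]<40)),):
    zw=X[...,2]; q=L[k2&(zw>.081)&(zw<.0855)&(im.min(-1)>80)]
    if len(q): print(nm,len(q),np.percentile(q,[1,50,99],axis=0).round(1).tolist())
E
python3 w.py
```

```text
6.5 [0.5448 0.2679 0.1793] yaw x -4.97 zax [-0.0047 -0.0014 -1.    ] [ 0.8  0.  -3.5]
-30 10504 [[-17.2, -27.4], [4.4, -1.4], [18.8, 25.6]] -22.6
51 91 [[8.9, -20.9], [17.2, -0.8], [17.5, 17.6]] 52.0
54 84 [[11.2, -18.7], [17.2, 1.1], [19.4, 21.0]] 55.9
57 844 [[7.3, -24.0], [17.1, -1.4], [20.3, 22.6]] 58.3
60 121 [[18.7, -24.0], [20.3, -1.4], [20.7, 22.2]] 61.3
63 103 [[19.4, -24.9], [20.5, -0.1], [20.9, 23.4]] 64.0
66 88 [[20.0, -22.9], [20.4, 0.9], [20.9, 22.2]] 67.8
69 68 [[19.8, -24.6], [20.5, -3.0], [20.6, 22.4]] 69.7
72 88 [[20.0, -22.6], [20.4, 0.3], [20.7, 21.5]] 73.2
75 56 [[20.0, -23.0], [20.3, -8.4], [20.6, 22.0]] 75.7
93 358 [[-14.3, -33.9], [21.9, -14.6], [24.0, 24.4]] 95.3
96 345 [[-13.4, -33.1], [19.7, -16.9], [23.9, 24.5]] 96.9
99 96 [[-8.1, -31.9], [16.2, -30.2], [23.9, 21.6]] 99.9
102 28 [[11.2, -30.3], [22.0, -20.0], [22.3, 20.3]] 104.6
rim 732 [[-15.8, -35.2, 94.2], [20.9, -21.8, 95.8], [24.1, 25.1, 98.1]]
```

View pics/w6.png

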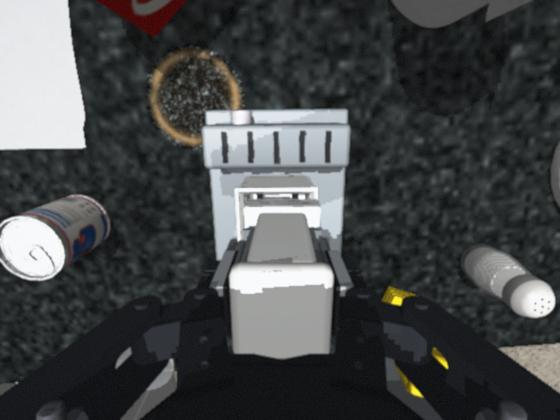

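The view shows the socket rim in front of and slightly left of the cartridge: rim (277,190), foot (282,215). Two measures agree on a shift of about -3.3 mm in x and -3.8 mm in y.

servo_tool --series '[{"x": -0.33, "y": -0.38, "z": 0, "rx": 0, "ry": 0, "rz": -0.4, "fingers": 4}, {"x": -0.33, "y": -0.38, "z": 0.2, "rx": 0, "ry": 0, "rz": -0.4, "fingers": 4}, {"x": -0.33, "y": -0.38, "z": 0.4, "rx": 0, "ry": 0, "rz": -0.4, "fingers": 4}, {"x": -0.33, "y": -0.38, "z": 0.4, "rx": 0, "ry": 0, "rz": -0.4, "fingers": 4}, {"x": -0.33, "y": -0.38, "z": 0.4, "rx": 0, "ry": 0, "rz": -0.4, "fingers": 4}]' --force 40

```text
t: 6.97
ee_pos: [0.5426, 0.274, 0.1778]
ee_rot: [0.999, -0.039, 0.0, -0.0]
contact_force: [-0.3, 0.1, -3.4]
gripper_width: 0.0419
grip_force: 44.9
```

```bash
python3 w.py | grep -E "rim|^6[036]|yaw"
```

```text
6.9667 [0.5426 0.274  0.1778] yaw x -4.42 zax [ 3.e-04  0.e+00 -1.e+00] [-0.3  0.1 -3.4]
60 110 [[19.6, -23.8], [20.4, -1.1], [20.7, 22.4]] 61.5
63 108 [[20.1, -24.9], [20.4, -0.8], [20.8, 22.7]] 64.2
66 97 [[20.0, -22.9], [20.4, -0.1], [20.9, 22.6]] 67.8
rim 744 [[-14.4, -28.9, 92.6], [22.7, 16.0, 94.3], [26.2, 32.0, 96.6]]
```

servo_tool --series '[{"x": 0, "y": 0, "z": 0, "rx": 0, "ry": 0, "rz": 0, "fingers": 4}, {"x": 0, "y": 0, "z": 0, "rx": 0, "ry": 0, "rz": 0, "fingers": 4}, {"x": 0, "y": 0, "z": 0, "rx": 0, "ry": 0, "rz": 0, "fingers": 4}, {"x": 0, "y": 0, "z": 0, "rx": 0, "ry": 0, "rz": 0, "fingers": 4}, {"x": 0, "y": 0, "z": 0, "rx": 0, "ry": 0, "rz": 0, "fingers": 4}, {"x": 0, "y": 0, "z": 0, "rx": 0, "ry": 0, "rz": 0, "fingers": 4}]' --force 40

```text
t: 7.52
ee_pos: [0.5426, 0.2739, 0.1775]
ee_rot: [0.999, -0.039, -0.0, 0.0]
contact_force: [0.5, -0.2, -2.9]
gripper_width: 0.0418
grip_force: 44.9
```

```bash
python3 w.py | grep -E "rim|^6[036]|yaw"
```

```text
7.5167 [0.5426 0.2739 0.1775] yaw x -4.44 zax [-0. -0. -1.] [ 0.5 -0.2 -2.9]
60 117 [[10.8, -24.0], [20.3, -0.8], [20.8, 22.9]] 60.9
63 119 [[19.6, -24.9], [20.4, -0.8], [20.8, 23.1]] 64.0
66 86 [[20.1, -23.3], [20.4, -1.7], [20.8, 20.7]] 67.7
rim 751 [[-14.1, -29.2, 92.4], [22.8, 14.5, 94.1], [26.2, 31.9, 96.4]]
```

servo_tool --series '[{"x": -0.08, "y": 0.23, "z": 0, "rx": 0, "ry": 0, "rz": 0, "fingers": 4}, {"x": -0.08, "y": 0.23, "z": 0.2, "rx": 0, "ry": 0, "rz": 0, "fingers": 4}, {"x": -0.08, "y": 0.23, "z": 0.5, "rx": 0, "ry": 0, "rz": 0, "fingers": 4}, {"x": -0.08, "y": 0.23, "z": 0.5, "rx": 0, "ry": 0, "rz": 0, "fingers": 4}, {"x": -0.08, "y": 0.23, "z": 0.5, "rx": 0, "ry": 0, "rz": 0, "fingers": 4}, {"x": -0.08, "y": 0.23, "z": 0.5, "rx": 0, "ry": 0, "rz": 0, "fingers": 4}, {"x": -0.08, "y": 0.23, "z": 0.5, "rx": 0, "ry": 0, "rz": 0, "fingers": 4}]' --force 40

```text
t: 8.15
ee_pos: [0.5417, 0.2717, 0.1725]
ee_rot: [0.999, -0.039, 0.0, -0.0]
contact_force: [0.4, -0.1, -3.0]
gripper_width: 0.0415
grip_force: 44.9
```

```bash
python3 w.py | grep -E "rim|^6[036]|yaw"
```

```text
8.15 [0.5417 0.2717 0.1725] yaw x -4.44 zax [ 1.e-04  0.e+00 -1.e+00] [ 0.4 -0.1 -3. ]
60 106 [[17.4, -24.0], [20.4, -3.6], [20.7, 22.5]] 61.5
63 111 [[19.5, -24.8], [20.5, 1.1], [20.9, 23.3]] 64.0
66 89 [[20.1, -22.9], [20.4, -0.8], [20.9, 21.5]] 67.8
rim 869 [[-11.3, -31.5, 87.5], [23.3, -2.1, 89.0], [27.1, 29.6, 91.4]]
```

Centred: the rim and foot agree within 0.3 mm. I'll descend slowly and watch the force.

servo_tool --series '[{"x": 0, "y": 0, "z": 0.2, "rx": 0, "ry": 0, "rz": 0, "fingers": 4}, {"x": 0, "y": 0, "z": 0.4, "rx": 0, "ry": 0, "rz": 0, "fingers": 4}, {"x": 0, "y": 0, "z": 0.6, "rx": 0, "ry": 0, "rz": 0, "fingers": 4}, {"x": 0, "y": 0, "z": 0.8, "rx": 0, "ry": 0, "rz": 0, "fingers": 4}, {"x": 0, "y": 0, "z": 1, "rx": 0, "ry": 0, "rz": 0, "fingers": 4}, {"x": 0, "y": 0, "z": 1.1, "rx": 0, "ry": 0, "rz": 0, "fingers": 4}, {"x": 0, "y": 0, "z": 1.2, "rx": 0, "ry": 0, "rz": 0, "fingers": 4}]' --force 40

```text
t: 8.78
ee_pos: [0.5416, 0.2717, 0.1603]
ee_rot: [0.999, -0.039, -0.0, 0.0]
contact_force: [-0.0, 0.4, -2.8]
gripper_width: 0.041
grip_force: 44.9
```

servo_tool --series '[{"x": 0, "y": 0, "z": 0.1, "rx": 0, "ry": 0, "rz": 0, "fingers": 4}, {"x": 0, "y": 0, "z": 0.2, "rx": 0, "ry": 0, "rz": 0, "fingers": 4}, {"x": 0, "y": 0, "z": 0.3, "rx": 0, "ry": 0, "rz": 0, "fingers": 4}, {"x": 0, "y": 0, "z": 0.4, "rx": 0, "ry": 0, "rz": 0, "fingers": 4}, {"x": 0, "y": 0, "z": 0.5, "rx": 0, "ry": 0, "rz": 0, "fingers": 4}, {"x": 0, "y": 0, "z": 0.6, "rx": 0, "ry": 0, "rz": 0, "fingers": 4}]' --force 40

```text
t: 9.28
ee_pos: [0.5417, 0.2717, 0.1544]
ee_rot: [0.999, -0.039, 0.0, -0.0]
contact_force: [0.5, 0.3, -3.4]
gripper_width: 0.0419
grip_force: 44.9
```

servo_tool --series '[{"x": 0, "y": 0, "z": 0.1, "rx": 0, "ry": 0, "rz": 0, "fingers": 4}, {"x": 0, "y": 0, "z": 0.2, "rx": 0, "ry": 0, "rz": 0, "fingers": 4}, {"x": 0, "y": 0, "z": 0.3, "rx": 0, "ry": 0, "rz": 0, "fingers": 4}, {"x": 0, "y": 0, "z": 0.4, "rx": 0, "ry": 0, "rz": 0, "fingers": 4}]' --force 40

```text
t: 9.62
ee_pos: [0.5417, 0.2717, 0.1504]
ee_rot: [0.999, -0.039, 0.0, 0.0]
contact_force: [-0.1, 0.2, -2.6]
gripper_width: 0.0418
grip_force: 44.9
```

servo_tool --series '[{"x": 0, "y": 0, "z": 0.15, "rx": 0, "ry": 0, "rz": 0, "fingers": 4}, {"x": 0, "y": 0, "z": 0.3, "rx": 0, "ry": 0, "rz": 0, "fingers": 4}, {"x": 0, "y": 0, "z": 0.45, "rx": 0, "ry": 0, "rz": 0, "fingers": 4}, {"x": 0, "y": 0, "z": 0.6, "rx": 0, "ry": 0, "rz": 0, "fingers": 4}, {"x": 0, "y": 0, "z": 0.75, "rx": 0, "ry": 0, "rz": 0, "fingers": 4}, {"x": 0, "y": 0, "z": 0.9, "rx": 0, "ry": 0, "rz": 0, "fingers": 4}, {"x": 0, "y": 0, "z": 1, "rx": 0, "ry": 0, "rz": 0, "fingers": 4}]' --force 40

```text
t: 10.2
ee_pos: [0.5415, 0.2717, 0.1402]
ee_rot: [0.999, -0.039, -0.0, 0.0]
contact_force: [-0.2, -0.7, -3.6]
gripper_width: 0.0419
grip_force: 44.9
```

servo_tool --series '[{"x": 0, "y": 0, "z": 0.15, "rx": 0, "ry": 0, "rz": 0, "fingers": 4}, {"x": 0, "y": 0, "z": 0.3, "rx": 0, "ry": 0, "rz": 0, "fingers": 4}, {"x": 0, "y": 0, "z": 0.45, "rx": 0, "ry": 0, "rz": 0, "fingers": 4}, {"x": 0, "y": 0, "z": 0.6, "rx": 0, "ry": 0, "rz": 0, "fingers": 4}, {"x": 0, "y": 0, "z": 0.75, "rx": 0, "ry": 0, "rz": 0, "fingers": 4}, {"x": 0, "y": 0, "z": 0.9, "rx": 0, "ry": 0, "rz": 0, "fingers": 4}, {"x": 0, "y": 0, "z": 1, "rx": 0, "ry": 0, "rz": 0, "fingers": 4}]' --force 40

```text
t: 10.78
ee_pos: [0.5416, 0.2717, 0.1303]
ee_rot: [0.999, -0.039, -0.0, 0.0]
contact_force: [-0.1, 0.0, -2.7]
gripper_width: 0.0419
grip_force: 44.9
```

servo_tool --series '[{"x": 0, "y": 0, "z": 0.1, "rx": 0, "ry": 0, "rz": 0, "fingers": 4}, {"x": 0, "y": 0, "z": 0.2, "rx": 0, "ry": 0, "rz": 0, "fingers": 4}, {"x": 0, "y": 0, "z": 0.3, "rx": 0, "ry": 0, "rz": 0, "fingers": 4}, {"x": 0, "y": 0, "z": 0.4, "rx": 0, "ry": 0, "rz": 0, "fingers": 4}, {"x": 0, "y": 0, "z": 0.5, "rx": 0, "ry": 0, "rz": 0, "fingers": 4}, {"x": 0, "y": 0, "z": 0.5, "rx": 0, "ry": 0, "rz": 0, "fingers": 4}]' --force 50

```text
t: 11.28
ee_pos: [0.5415, 0.2717, 0.1253]
ee_rot: [0.999, -0.039, -0.0, 0.0]
contact_force: [0.3, -0.4, -2.4]
gripper_width: 0.0408
grip_force: 50.3
```

servo_tool --series '[{"x": 0, "y": 0, "z": 0.1, "rx": 0, "ry": 0, "rz": 0, "fingers": 4}, {"x": 0, "y": 0, "z": 0.2, "rx": 0, "ry": 0, "rz": 0, "fingers": 4}, {"x": 0, "y": 0, "z": 0.3, "rx": 0, "ry": 0, "rz": 0, "fingers": 4}, {"x": 0, "y": 0, "z": 0.3, "rx": 0, "ry": 0, "rz": 0, "fingers": 4}]' --force 50

```text
t: 11.62
ee_pos: [0.5418, 0.2717, 0.1226]
ee_rot: [0.999, -0.039, 0.0, -0.0]
contact_force: [-1.2, -0.1, -1.2]
gripper_width: 0.0408
grip_force: 50.7
```

servo_tool --series '[{"x": 0, "y": 0, "z": 0.1, "rx": 0, "ry": 0, "rz": 0, "fingers": 4}, {"x": 0, "y": 0, "z": 0.2, "rx": 0, "ry": 0, "rz": 0, "fingers": 4}, {"x": 0, "y": 0, "z": 0.2, "rx": 0, "ry": 0, "rz": 0, "fingers": 4}]' --force 50

```text
t: 11.87
ee_pos: [0.5417, 0.2717, 0.1207]
ee_rot: [0.999, -0.039, 0.0, -0.0]
contact_force: [0.3, -0.5, 0.8]
gripper_width: 0.0411
grip_force: 50.9
```

servo_tool --series '[{"x": 0, "y": 0, "z": 0.1, "rx": 0, "ry": 0, "rz": 0, "fingers": 4}, {"x": 0, "y": 0, "z": 0.2, "rx": 0, "ry": 0, "rz": 0, "fingers": 4}, {"x": 0, "y": 0, "z": 0.2, "rx": 0, "ry": 0, "rz": 0, "fingers": 4}]' --force 50

```text
t: 12.12
ee_pos: [0.5418, 0.2717, 0.1186]
ee_rot: [0.999, -0.039, 0.0, -0.0]
contact_force: [0.2, -0.7, 1.0]
gripper_width: 0.0408
grip_force: 51.0
```

servo_tool --series '[{"x": 0, "y": 0, "z": 0.1, "rx": 0, "ry": 0, "rz": 0, "fingers": 4}, {"x": 0, "y": 0, "z": 0.2, "rx": 0, "ry": 0, "rz": 0, "fingers": 4}, {"x": 0, "y": 0, "z": 0.2, "rx": 0, "ry": 0, "rz": 0, "fingers": 4}]' --force 50

```text
t: 12.37
ee_pos: [0.5418, 0.2717, 0.1165]
ee_rot: [0.999, -0.039, 0.0, -0.0]
contact_force: [-0.1, 0.0, 2.2]
gripper_width: 0.041
grip_force: 51.1
```

servo_tool --series '[{"x": 0, "y": 0, "z": 0.1, "rx": 0, "ry": 0, "rz": 0, "fingers": 4}, {"x": 0, "y": 0, "z": 0.15, "rx": 0, "ry": 0, "rz": 0, "fingers": 4}, {"x": 0, "y": 0, "z": 0.15, "rx": 0, "ry": 0, "rz": 0, "fingers": 4}]' --force 50

```text
t: 12.62
ee_pos: [0.5418, 0.2717, 0.1154]
ee_rot: [0.999, -0.039, 0.0, -0.0]
contact_force: [-1.8, -1.2, 5.8]
gripper_width: 0.0411
grip_force: 51.6
```

servo_tool --series '[{"x": 0, "y": 0, "z": 0.05, "rx": 0, "ry": 0, "rz": 0, "fingers": 4}, {"x": 0, "y": 0, "z": 0.05, "rx": 0, "ry": 0, "rz": 0, "fingers": 4}]' --force 50

```text
t: 12.78
ee_pos: [0.5419, 0.2717, 0.1152]
ee_rot: [0.999, -0.039, 0.0, -0.0]
contact_force: [-1.7, -2.0, 6.2]
gripper_width: 0.041
grip_force: 51.9
```

servo_tool --series '[{"x": 0, "y": 0, "z": 0.05, "rx": 0, "ry": 0, "rz": 0, "fingers": 4}, {"x": 0, "y": 0, "z": 0.05, "rx": 0, "ry": 0, "rz": 0, "fingers": 4}, {"x": 0, "y": 0, "z": 0.05, "rx": 0, "ry": 0, "rz": 0, "fingers": 4}]' --force 50

```text
t: 13.03
ee_pos: [0.5419, 0.2717, 0.115]
ee_rot: [0.999, -0.039, 0.001, -0.0]
contact_force: [-1.6, -0.6, 8.8]
gripper_width: 0.041
grip_force: 52.1
```

servo_tool --series '[{"x": 0, "y": 0, "z": 0.05, "rx": 0, "ry": 0, "rz": 0, "fingers": 4}, {"x": 0, "y": 0, "z": 0.05, "rx": 0, "ry": 0, "rz": 0, "fingers": 4}]' --force 50

```text
t: 13.2
ee_pos: [0.542, 0.2717, 0.1147]
ee_rot: [0.999, -0.039, 0.001, -0.0]
contact_force: [-2.3, -0.7, 10.3]
gripper_width: 0.0409
grip_force: 52.4
```

servo_tool --series '[{"x": 0, "y": 0, "z": 0.05, "rx": 0, "ry": 0, "rz": 0, "fingers": 4}, {"x": 0, "y": 0, "z": 0.08, "rx": 0, "ry": 0, "rz": 0, "fingers": 4}, {"x": 0, "y": 0, "z": 0.08, "rx": 0, "ry": 0, "rz": 0, "fingers": 4}]' --force 50

```text
t: 13.45
ee_pos: [0.5421, 0.2717, 0.1144]
ee_rot: [0.999, -0.039, 0.001, -0.0]
contact_force: [-3.7, -2.4, 12.3]
gripper_width: 0.0411
grip_force: 52.8
```

Net force is about 15 N and rising steeply, so the seal is compressed and the cartridge is home. I'll release it gently.

servo_tool --series '[{"x": 0, "y": 0, "z": 0, "rx": 0, "ry": 0, "rz": 0, "fingers": 4.4}, {"x": 0, "y": 0, "z": 0, "rx": 0, "ry": 0, "rz": 0, "fingers": 4.7}, {"x": 0, "y": 0, "z": 0, "rx": 0, "ry": 0, "rz": 0, "fingers": 5}, {"x": 0, "y": 0, "z": 0, "rx": 0, "ry": 0, "rz": 0, "fingers": 5.4}, {"x": 0, "y": 0, "z": 0, "rx": 0, "ry": 0, "rz": 0, "fingers": 5.8}, {"x": 0, "y": 0, "z": 0, "rx": 0, "ry": 0, "rz": 0, "fingers": 6.4}, {"x": 0, "y": 0, "z": 0, "rx": 0, "ry": 0, "rz": 0, "fingers": 7}, {"x": 0, "y": 0, "z": 0, "rx": 0, "ry": 0, "rz": 0, "fingers": 7.4}]' --force 20

```text
t: 14.12
ee_pos: [0.5414, 0.2717, 0.1123]
ee_rot: [0.999, -0.039, -0.0, 0.0]
contact_force: [-0.1, 0.3, 0.7]
gripper_width: 0.0739
grip_force: 0.0
```

Run:
```python
from h import *
s,T=st(); m,im,d=grab('wrist'); X=cloud(m,d); L=((X-s['ee_pos'])@T)*1000
k=(np.abs(L[...,0])<24)&(np.abs(L[...,1])<30)&(X[...,2]>.1)
zs=X[k][:,2]; h,e=np.histogram(zs,np.arange(.1,.15,.001)); print([(round(e[i],3),int(h[i])) for i in range(len(h)) if h[i]>60])
for z0,z1 in ((.118,.128),(.13,.142)):
    q=L[k&(X[...,2]>z0)&(X[...,2]<z1)&(im.min(-1)>60)]
    if len(q)>20: print(z0,len(q),np.percentile(q,[1,50,99],axis=0).round(1).tolist())
cv2.imwrite('pics/w7.png',im[...,::-1])
```

```text
14.1167 [0.5414 0.2717 0.1123] yaw x -4.44 zax [-7.e-04 -1.e-04 -1.e+00] [-0.1  0.3  0.7]
[(np.float64(0.1), 83), (np.float64(0.101), 88), (np.float64(0.102), 82), (np.float64(0.103), 87), (np.float64(0.104), 89), (np.float64(0.105), 85), (np.float64(0.106), 102), (np.float64(0.107), 87), (np.float64(0.108), 97), (np.float64(0.109), 102), (np.float64(0.11), 91), (np.float64(0.111), 100), (np.float64(0.112), 89), (np.float64(0.113), 113), (np.float64(0.114), 86), (np.float64(0.115), 97), (np.float64(0.116), 108), (np.float64(0.117), 99), (np.float64(0.118), 97), (np.float64(0.119), 102), (np.float64(0.12), 115), (np.float64(0.121), 109), (np.float64(0.122), 106), (np.float64(0.123), 135), (np.float64(0.124), 162), (np.float64(0.125), 579), (np.float64(0.126), 872), (np.float64(0.127), 192), (np.float64(0.132), 105), (np.float64(0.133), 118), (np.float64(0.134), 134), (np.float64(0.135), 254), (np.float64(0.136), 325), (np.float64(0.137), 507), (np.float64(0.138), 2235), (np.float64(0.139), 4662), (np.float64(0.14), 844)]
0.118 2444 [[-13.0, -28.4, -15.3], [7.6, -1.0, -13.6], [17.9, 26.7, -6.0]]
0.13 9218 [[-14.2, -20.1, -28.3], [5.6, -1.0, -26.9], [19.7, 18.2, -20.4]]
```

The cap is at 0.139, so the underside is about 0.034, the locked height. The paddle faces span about 55–56 mm, so both tabs are out. I'll back off.

servo_tool --series '[{"x": 0, "y": 0, "z": -1, "rx": 0, "ry": 0, "rz": 0, "fingers": 7.8}, {"x": 0, "y": 0, "z": -3, "rx": 0, "ry": 0, "rz": 0, "fingers": 7.8}, {"x": 0, "y": 0, "z": -6, "rx": 0, "ry": 0, "rz": 0, "fingers": 7.8}, {"x": 0, "y": 0, "z": -9, "rx": 0, "ry": 0, "rz": 0, "fingers": 7.8}, {"x": -2, "y": 0, "z": -12, "rx": 0, "ry": 0, "rz": 0, "fingers": 7.8}, {"x": -5, "y": 0, "z": -14, "rx": 0, "ry": 0, "rz": 0, "fingers": 7.8}, {"x": -5, "y": 0, "z": -14, "rx": 0, "ry": 0, "rz": 0, "fingers": 7.8}, {"x": -5, "y": 0, "z": -14, "rx": 0, "ry": 0, "rz": 0, "fingers": 7.8}]' --force 20

```text
t: 14.83
ee_pos: [0.4916, 0.2761, 0.2554]
ee_rot: [0.999, -0.038, 0.002, -0.001]
contact_force: [0.5, -0.8, -1.1]
gripper_width: 0.0778
grip_force: 0.0
```

Run:
```python
from h import *
st(); m,im,d=grab('wrist'); X=cloud(m,d)
rects(X,(.54,.273),.05,((.08,.086),(.12,.129),(.134,.145)))
cv2.imwrite('pics/w8.png',im[...,::-1])
```

```text
14.8333 [0.4916 0.2761 0.2554] yaw x -4.37 zax [ 0.0043  0.0014 -1.    ] [ 0.5 -0.8 -1.1]
0.08 617 0.0832 [540.1 272.6] [61.5 57.6] 85.5
0.12 525 0.1262 [540.4 272.5] [56. 25.] 85.6
0.134 2701 0.1392 [540.2 272.5] [39.9 41.1] 85.6
```

View pics/w8.png

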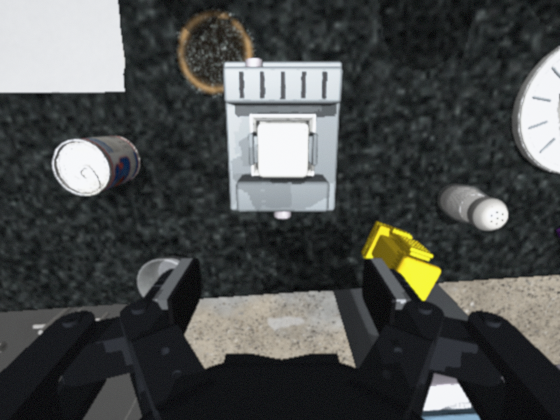

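The cartridge stands in the socket at (283,148), centred and upright. The paddle faces are 56 mm apart, so both tabs are out, its height is still the locked one, and the bystanders look untouched. I'll hand it in.

```bash
python3 -c "
from h import *
print(close_job())"
```

```text
the job is handed in; nothing more can be done
None
```

I moved the cartridge from the rinsing stand to the dispenser, pressed it home with about 15 N, and handed the job in; my last measurements showed it locked, with both tabs out and the shaker, tin and dish not visibly moved, but no verdict came back.

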